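# Lock an enclosure lid with its quarter-turn wing stud

### The job

Take the steel wing stud out of the rack and put it, bar first, into the round hole in the lid of the low grey enclosure; feel for the slot of the receptacle below, then press the stud down against the spring and turn it a quarter turn clockwise (seen from above) until its bar catches and it stays down, upright, when you let go. Press and turn gently, never forcing the stud against the enclosure with more than 40 N, and leave the round plug in its hole and the other things on the table where they are.

Things in the scene. Friction and masses are not known exactly. Their poses are not given: they have to be found in the camera images.
- wing_stud: Loose bright steel quarter-turn stud, 65.5 mm tall, 80 g, upright in one of the rack's two holes, any yaw. Origin: centre of its underside; z up. From the bottom: cross bar 28 mm long (x) x 8 mm (y), z 0 to 6 mm; round shank, 8 mm diameter; round flange, 40 mm diameter, z 25.5 to 30.5 mm; flat upright wing to grip above it. Half a turn about z looks and works the same.
- stud_wing (a point): Centre of the stud's wing, 48 mm above the stud's origin, axes as the stud's. The wing is 26 mm long (x, parallel to the bar), 12 mm thick (y: grip it across this) and spans z 30.5 to 65.5 mm of the stud.
- round_plug: Loose steel blanking plug in the rack's other hole: same flange, but a round head of 22 mm diameter, 52.5 mm tall, no wing; not to be used. Origin: centre of its underside.
- rack: Fixed grey plastic rack, 56 (x) x 140 (y) x 35 mm high; two round holes of 33 mm diameter at y = +42 and -42 mm of its own frame. Origin under its centre. The flanges rest on its top, so the stud's origin stands 9.5 mm above the table.
- enclosure: Fixed low grey enclosure, 110 (x) x 150 (y) x 62 mm high, with an aluminium lid and one round hole in the lid's middle. Origin under its centre, on the table. Heights below are above the table. With the stud's origin at 36.5 mm its flange meets the lid, a hard stop.
- lid_hole (a point): Centre of the round hole in the lid, 33 mm diameter, at the lid's top face, 62 mm above the table; axes as the enclosure's.
- slot_mouth (a point): Centre of the receptacle seen through the hole, at its top face, 55 mm up: a fixed steel plate 6 mm thick with a straight slot for the bar, 33 mm long, 12 mm wide with bevelled edges (16 mm at the top). The slot's direction is NOT measured (this point's axes are the enclosure's): each start sets it anywhere within 1.3 rad either way of the enclosure's x axis. Elsewhere the bar lies on the plate.
- spring_plunger (a point): Face of the spring plunger under the slot, 49 mm up, where the foot of the stud rests when its bar is in the slot (let go, it stands there upright). It gives way downward: 3 N to start, 10.5 N with the stud right down. With the stud's origin below 40.5 mm the bar is free to turn clockwise (never counter-clockwise) under the plate.
- catch_height (a point): Where the stud's origin stays when locked: on the hole's axis, 43 mm up, the flange 6.5 mm above the lid. The bar is caught when turned 90 deg clockwise, seen from above, from the slot's direction (80 to 102 deg does; a hard stop is met at about 104 deg) and then let rise by the spring.
- housing_1: white plastic connector housing, 17x26x13 mm, lying on the table; origin under its centre
- housing_2: black plastic connector housing, 17x32x13 mm, lying on the table; origin under its centre
- cutters: small side cutters with red grips, 126x37x10 mm, lying flat; origin under the centre
- driver_a: screwdriver with an orange grip, 170x25x24 mm, lying flat; origin under the centre
- micrometer: micrometer, 64x124x17 mm, lying on its side; origin under the centre
Not all that is in view belongs to the job. Leave any yellow look-alike of the wing_stud alone.

How it is judged (in metres and radians):
On the way, in this order (a step that is already met when the one before it is completed fails the run):
1. the wing stud is lifted clear of the rack (height (world z) of wing_stud above 0.045 m), for 0.1 s.
2. the stud's bar has been pressed through the slot, below the catch (horizontal distance between wing_stud and lid_hole below 0.005 m and z of wing_stud in the frame of enclosure below 0.0415 m), for 0.1 s.
At the end, for the whole second after the job is handed in: the stud stands locked in the lid's hole, let go and at rest: its origin within 5 mm of the hole's axis and 41.8 to 45.0 mm above the enclosure's underside (caught by the bar), upright within 0.1 rad; the round plug is still in its hole of the rack (horizontal distance between wing_stud and lid_hole below 0.005 m and z of wing_stud in the frame of enclosure between 0.0418 and 0.045 m and angle between wing_stud's own z axis and vertical below 0.1 rad and linear speed of wing_stud below 0.01 m/s and angular speed of wing_stud below 0.1 rad/s and horizontal distance between round_plug and rack below 0.055 m and height (world z) of round_plug below 0.02 m); the robot touches nothing.
It fails at once if the stud is forced against the enclosure with more than 40 N (contact force between wing_stud and enclosure above 40 N).
It fails at once if the round plug is lifted or shoved out of its place (distance of round_plug from where it was at the start of the episode above 0.02 m).
It fails at once if a bystander is shoved by more than 20 mm (distance of any of housing_1, housing_2, cutters, driver_a, micrometer from where it was at the start of the episode above 0.02 m).
It also fails if it takes over 72 s, if anything falls off the work surface, if the arm or the gripper's body presses on something with over 40 N, if the wrist force passes 120 N, or if a joint passes its speed limit or range.

### The arm

A 6-joint arm with a two-finger parallel gripper is mounted at the origin on a cart in front of the work surface, level with it; the furniture and walls round the work are solid. World frame = base frame: x ahead of the robot, y to its left, z up, the work surface at z = 0. Lengths are in m, angles in degrees, forces in N, time in s.
With the tool pointing down it reaches from about 0.325 to 1 m from the base axis. Payload 5.1 kg.
Tool frame: the origin (TCP) lies on the centre line of the jaws, within the pads' length; the fingertips stand env.tip_reach ahead of it and the grasp point (between the pads) is the TCP (env.tip_reach is the distance from the TCP to the fingertips, in m); z points along the fingers, y is the direction in which the jaws open and shut (so a half turn about z gives the same grasp; the last joint's range is limited). The gripper opens to 85 mm and grips with 20 to 120 N. Pads are 22 mm wide; open, the fingers measure 114 mm over their backs; the gripper's body (76 mm by 85 mm) begins 54 mm behind the grasp point. The pads swing forward as they close: fully open they stand 13 mm farther back than shut.
Start: joints at [-69.42, 7.093, 94.555, -0, 78.352, -4.733], TCP at [0.278, -0.588, 0.25] pointing down, gripper open.
Joint ranges: [-149.61, 149.61], [-58.7, 133.49], [1.44, 155.28], [-77.14, 257.14], [18.33, 153.61], [-166.67, 166.67]. Speed limits (degrees/s): [147.25, 147.25, 180, 180, 180, 180].

### API

Orientations are given as [roll, pitch, yaw] about the fixed x, y, z axes, in that order (R = Rz(yaw) Ry(pitch) Rx(roll)).
In Python, from station import sensors, imaging, job, env gives the robot as it stands.
- The arm moves only by the tool move_arm, never from a script. Its argument "increments" is a list of rows, each a list of 3 entries, a list of its own where there are three numbers: the shift along the tool's x, y, z in m, then the turn about the tool's z in degrees, then the closure, from 0 (fully open) to 1 (shut). In form: [[[tx, ty, tz], turn, fingers], ...]. A call has 1 to 20 rows; each row shifts and turns the commanded pose from where the row before left it, along the tool's axes as they then stand; what a row does not reach is not made up. A row lasts 1/12 s, in which the tool goes at most 41.7 mm and 7.16 degrees, less where a joint would pass 70% of its speed; a pose out of reach is approached as far as the arm can. A call with a gripper value outside its range is refused whole. The fingers move at their own pace and stop on an object; "newtons" is the grip in N (left out, the last holds). Time passes only in rows, so rows that do not move let the fingers close. It gives the time, the measured TCP pose, the force and the opening at its end, in the units of the state.
- sensors.state(): the state, without advancing time (a new reading comes with each control period).
- imaging.get_image(name): name is "side" or "top"; returns the picture (384x512x3 uint8, blue, green, red); there is no depth.
- imaging.get_calibration(name): a dict with "fovy" (degrees; the focal length in pixels is half the picture's height over the tangent of half this angle, whatever the lens; pixels are square), "cx", "cy" (the principal point, pixels), "k1" (the pictures are not rectified: a ray, as slopes to the right and down, at radius r is drawn at 1 + k1 r^2 times it, then the intrinsics apply), "world_to_cam" (4x4, takes a point from world to camera coordinates). Camera axes: x right, y up, looking along -z (the intrinsics and any distortion apply to the point x, -y, -z); pixel columns grow to the right and rows downward; lengths in m; the calibration is good to about 2 mm. A picture is of the moment at which its call begins. get_calibration takes no time and is no camera call.
- job.finish_job(): hands the job in, once; it reports no verdict.
Trained networks look in the newest picture that a camera, given by its name, has taken for a name from the list of things; names that differ only in an ending like _2 or _b are one class to them, and where a whole thing is asked for, a point or a joint stands for the part that bears it (a point fixed in the world has none). Each returns a list of dicts, best first, with "confidence" (0 to 1); they miss things now and then, are a little off and sometimes report something else, mostly with a low value. They report only what shows in the picture. A call takes as long as a camera call. They do not tell look-alikes from the thing itself.
- imaging.boxes_of(target, camera): "extent" ([left, top, width, height] in pixels, round what is visible of it).
- imaging.trace(target, camera): "pixels" (384x512 bool, what is visible of it) and "extent" ([left, top, width, height] in pixels, round what is visible of it).
The state is a dict: "time": time; "q": joint angles; "joint_vel": joint speeds; "joint_efforts": joint torques, N m; "tool_pos": TCP position; "eef_rot": TCP orientation; "contact_force": force on the tool from outside, world axes, zero at the start; "torque": the same for the moment, N m; "opening": finger opening in m.
Only numpy, scipy, OpenCV 4.12 (cv2) and the standard library are available. Lean on these libraries where they do the work, as an engineer would, in place of code of your own. Each camera call takes 0.05 s, during which the arm holds its last target. There are 200 camera calls.

## Working session

There is one attempt and no reset: what is moved stays moved. The work goes in short steps, Python scripts to look and compute and a tool call to move; the robot and the scene stay as the last step left them, time stands still between calls to the robot, and variables do not carry over. Pictures are saved under pics/ and viewed, about 8 in all and at most 12, crops included, and the job is handed in when it is done.

Besides the shell and the picture viewer there is one more tool, called after ">>>" as name([rows], argument=value, ...), one row to a line, values as JSON. move_arm: Moves the arm, as the interface text tells. Its arguments: {"type":"object","properties":{"increments":{"type":"array"},"newtons":{"type":"number"}},"required":["increments"]}

```bash
mkdir -p pics
cat > h.py <<'E'
import numpy as np, cv2
from station import sensors, imaging, job, env
def cal(n):
    c=imaging.get_calibration(n); f=192/np.tan(np.radians(c['fovy'])/2)
    K=np.array([[f,0,c['cx']],[0,f,c['cy']],[0,0,1]]); D=np.array([c['k1'],0,0,0,0.])
    T=np.diag([1,-1,-1,1.])@np.array(c['world_to_cam']); return K,D,T
def proj(n,P):
    K,D,T=cal(n); P=np.atleast_2d(np.array(P,float))
    return cv2.projectPoints(P.reshape(-1,1,3),cv2.Rodrigues(T[:3,:3])[0],T[:3,3],K,D)[0][:,0]
def ray(n,uv):
    K,D,T=cal(n); x=cv2.undistortPoints(np.array(uv,float).reshape(-1,1,2),K,D)[:,0]
    d=np.c_[x,np.ones(len(x))]@T[:3,:3]; return -T[:3,:3].T@T[:3,3],d
def onz(n,uv,z):
    o,d=ray(n,uv); return o+d*((z-o[2])/d[:,2])[:,None]
E
python3 - <<'E'
from h import *
ims=[]
for n in ('top','side'):
    im=imaging.get_image(n).copy(); cv2.imwrite(f'pics/{n}0.png',im)
    print(n,imaging.get_calibration(n)['k1'],-cal(n)[2][:3,:3].T@cal(n)[2][:3,3])
    for t in ('wing_stud','round_plug','rack','enclosure','lid_hole','stud_wing','slot_mouth'):
        try:
            for b in imaging.boxes_of(t,n)[:4]: print(t,np.round(b['extent']),round(b['confidence'],2))
        except Exception as e: print(t,e)
print(sensors.state(),env.tip_reach)
E
```

```text
top -0.09536874129635708 [0.29801125 0.03133221 1.24814383]
wing_stud [303. 191.  10.  12.] 0.53
round_plug [273. 194.  16.   9.] 0.53
rack [266. 188.  51.  21.] 0.56
enclosure [178. 174.  65.  49.] 0.67
lid_hole [182. 175.  61.  46.] 0.76
slot_mouth [181. 174.  66.  49.] 0.59
side -0.11872632394639583 [ 0.56263488 -0.43569806  0.87576082]
wing_stud [207. 274.  15.  21.] 0.79
wing_stud [276. 266.  12.  13.] 0.65
wing_stud [242. 246.  14.  20.] 0.51
round_plug [242. 213.  19.  22.] 0.45
rack [237. 214.  26.  60.] 0.55
enclosure [222. 125.  58.  69.] 0.8
lid_hole [224. 130.  56.  62.] 0.87
stud_wing [242. 252.  16.  14.] 0.8
stud_wing [278. 262.  16.  18.] 0.72
stud_wing [295. 303.  47.  50.] 0.58
stud_wing [201. 272.  23.  21.] 0.57
slot_mouth [228. 126.  52.  68.] 0.63
{'time': 0.8, 'q': array([-6.94191757e+01,  7.09051306e+00,  9.45547973e+01, -3.61819236e-04,
        7.83519826e+01, -4.73406985e+00]), 'joint_vel': array([ 0.00543975,  0.04079543,  0.08025562, -0.09881099,  0.05755555,
        0.04306599]), 'joint_efforts': array([ 4.21833956e-04, -4.23541009e+01, -3.65734541e+01, -1.08634943e-04,
        2.49802324e-04, -5.45697802e-06]), 'tool_pos': array([ 0.2778894 , -0.58759221,  0.25035721]), 'eef_rot': array([1.79997331e+02, 5.76578455e-04, 2.53149672e+01]), 'contact_force': array([0.61558808, 0.05986034, 0.5525406 ]), 'torque': array([-0.03932602, -0.00493077, -0.00041927]), 'opening': 0.0854845618760661} 0.019
```

View pics/top0.png

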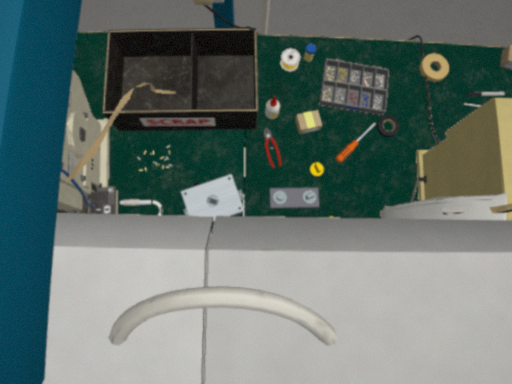

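View pics/side0.png

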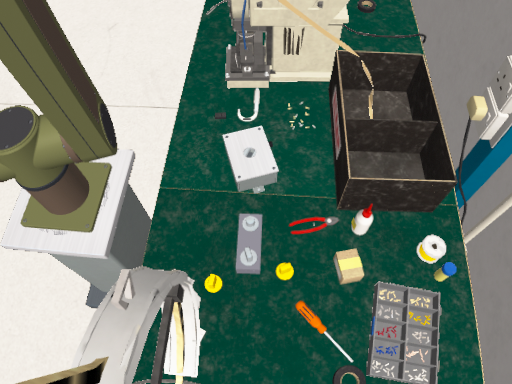

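Candidates for the stud, side view: the steel piece at rack near hole (249,257), the steel piece at rack far hole (250,223), and yellow look-alikes at (213,284) and (285,271). The steel one with a wing is wanted, so I'll check it with a close crop.

Run:
```python
from h import *
s=cv2.imread('pics/side0.png'); t=cv2.imread('pics/top0.png')
def c(im,x,y,w,h,k): return cv2.resize(im[y:y+h,x:x+w],None,fx=k,fy=k,interpolation=cv2.INTER_CUBIC)
a=c(s,230,205,40,75,8); b=c(s,215,120,70,75,6)[:450]; d=c(t,262,182,60,30,6); e=c(t,176,170,72,48,5)
W=np.zeros((600,790,3),np.uint8); W[:600,:320]=a; W[:300,325:325+280]=c(s,215,120,70,75,4); W[310:310+150,325:325+300]=c(t,262,182,60,30,5); W[300:300,:]=0
W[465:465+135,325:325+180]=c(s,225,135,60,45,3); W[310:310+0]=0
W[465:465+132,510:510+216]=c(t,176,170,72,44,3)
cv2.imwrite('pics/c1.png',W)
```

```text
(no output)
```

View pics/c1.png

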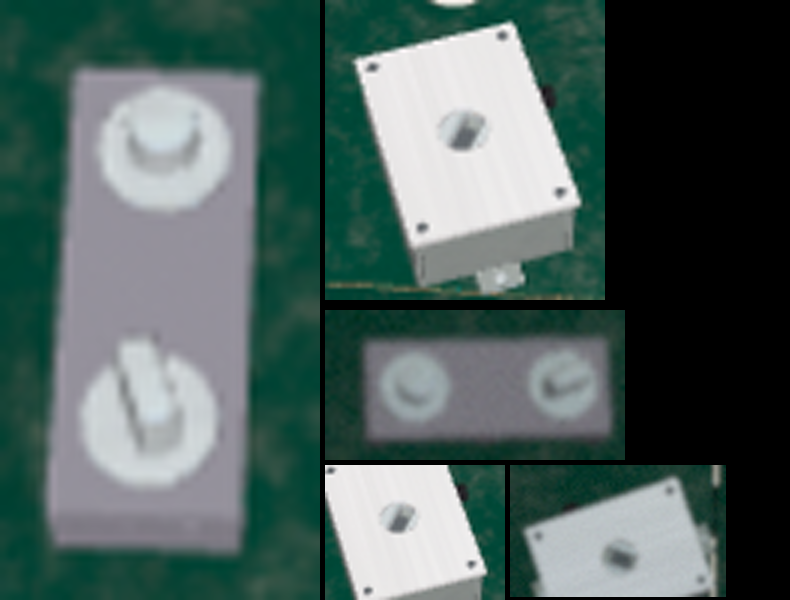

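The crop shows the wing stud in the near rack hole, side (249,257) / top (310,197), with a flat wing; the round plug is at side (250,223). The slot shows as a dark band through the lid hole at side (249.5,153), top (213,201). Next, a sub-pixel fit of projected models.

```bash
cat > fit.py <<'E'
from h import *
from scipy.optimize import differential_evolution, minimize
S=8
def mask(n,P,off,shape,hull=False):
    p=proj(n,P)
    if hull: p=cv2.convexHull(p.astype(np.float32))[:,0]
    m=np.zeros((shape[0]*S,shape[1]*S),np.uint8)
    cv2.fillPoly(m,[np.round(((p-off+.5)*S-.5)*16).astype(np.int32)],1,shift=4)
    return m.astype(bool)
A=np.linspace(0,2*np.pi,60,endpoint=False)
def circ(x,y,r,z): return np.c_[x+r*np.cos(A),y+r*np.sin(A),0*A+z]
def rect(x,y,th,L,W,z):
    c,s=np.cos(th),np.sin(th); q=np.array([[L,W],[-L,W],[-L,-W],[L,-W]])/2
    return np.c_[q@np.array([[c,s],[-s,c]])+[x,y],np.full(4,z)]
def cost(n,img,regs,off):
    cols=[]; free=np.ones((img.shape[0]*S,img.shape[1]*S),bool)
    for m in regs:                       # topmost first
        cols.append(m&free); free&=~m
    cols.append(free)
    B=np.stack([cv2.GaussianBlur(cv2.resize(c.astype(np.float32),img.shape[1::-1],interpolation=cv2.INTER_AREA),(0,0),.5).ravel() for c in cols],1)
    y=img.reshape(-1,3); a=np.linalg.lstsq(B,y,rcond=1e-4)[0]
    return float(np.mean((y-B@a)**2)),a
def hole_regs(n,p,off,sh):
    x,y,t=p; h=mask(n,circ(x,y,.0165,.062),off,sh)
    h2=mask(n,circ(x,y,.0165,.060),off,sh)
    return [~h, h&mask(n,rect(x,y,t,.033,.012,.053),off,sh), h&mask(n,rect(x,y,t,.033,.016,.055),off,sh)]
def stud_regs(n,p,off,sh,z0=.0095):
    x,y,t=p
    top=rect(x,y,t,.026,.012,z0+.0655); bot=rect(x,y,t,.026,.012,z0+.0305)
    c,s=np.cos(t),np.sin(t); out=[mask(n,top,off,sh)]
    cam=ray(n,[[256,192]])[0]
    for i in range(4):
        j=(i+1)%4; nrm=(top[i]+top[j])/2-top.mean(0)
        if nrm@(cam-top[i])>0: out.append(mask(n,np.r_[top[[i,j]],bot[[j,i]]],off,sh))
    out+=[mask(n,circ(x,y,.02,z0+.0305),off,sh)]
    return out
def fit(n,im,uv,z,regs,half,tr=(-np.pi/2,np.pi/2),r=.008):
    u,v=np.round(uv).astype(int); off=np.array([u-half,v-half]); sub=im[v-half:v+half+1,u-half:u+half+1].astype(float)
    g=onz(n,[uv],z)[0]; f=lambda p:cost(n,sub,regs(n,p,off,sub.shape[:2]),off)[0]
    R=differential_evolution(f,[(g[0]-r,g[0]+r),(g[1]-r,g[1]+r),tr],popsize=12,maxiter=40,seed=1,tol=1e-6)
    return R.x,R.fun,cost(n,sub,regs(n,R.x,off,sub.shape[:2]),off)[1]
E
cat > a.py <<'E'
from fit import *
s=cv2.imread('pics/side0.png'); t=cv2.imread('pics/top0.png')
lid=onz('side',[(222.5,135),(262.25,125.5),(278.75,171.25),(237.25,181.25)],.062)
print('lid c',lid.mean(0),np.linalg.norm(np.diff(np.r_[lid,lid[:1]],axis=0),axis=1),np.degrees(np.arctan2(*(lid[2]-lid[1])[1::-1])),np.degrees(np.arctan2(*(lid[0]-lid[1])[1::-1])))
for n,im,h,st in (('side',s,(249.5,152.7),(248.7,257.2)),('top',t,(212.7,200.7),(309.6,196.8))):
    x,f,a=fit(n,im,h,.062,hole_regs,8); print(n,'hole',x[:2].round(4),np.degrees(x[2]).round(1),f.__round__(1)); print(a.mean(1).round())
    x,f,a=fit(n,im,st,.04,stud_regs,9); print(n,'stud',x[:2].round(4),np.degrees(x[2]).round(1),f.__round__(1)); print(a.mean(1).round())
E
time python3 a.py
```

```text
lid c [0.48857635 0.12603507 0.062     ] [0.1106675  0.15172679 0.1072722  0.15002388] -70.14748426869463 -159.44818945374178Traceback (most recent call last):
  File "a.py", line 6, in <module>
    x,f,a=fit(n,im,h,.062,hole_regs,8); print(n,'hole',x[:2].round(4),np.degrees(x[2]).round(1),f.__round__(1)); print(a.mean(1).round())
          ~~~^^^^^^^^^^^^^^^^^^^^^^^^^
  File "fit.py", line 40, in fit
    R=differential_evolution(f,[(g[0]-r,g[0]+r),(g[1]-r,g[1]+r),tr],popsize=12,maxiter=40,seed=1,tol=1e-6)
    return fun(*args, **kwargs)
    ret = solver.solve()
    next(self)
    ~~~~^^^^^^
    energy = self.func(parameters)
    return self.f(x, *self.args)
           ~~~~~~^^^^^^^^^^^^^^^
  File "fit.py", line 39, in <lambda>
    g=onz(n,[uv],z)[0]; f=lambda p:cost(n,sub,regs(n,p,off,sub.shape[:2]),off)[0]
                                              ~~~~^^^^^^^^^^^^^^^^^^^^^^^
  File "fit.py", line 26, in hole_regs
    return [~h, h&mask(n,rect(x,y,t,.033,.012,.053),off,sh), h&mask(n,rect(x,y,t,.033,.016,.055),off,sh)]
                  ~~~~^^^^^^^^^^^^^^^^^^^^^^^^^^^^^^^^^^^^^
  File "fit.py", line 5, in mask
    p=proj(n,P)
  File "h.py", line 8, in proj
    K,D,T=cal(n); P=np.atleast_2d(np.array(P,float))
          ~~~^^^
  File "h.py", line 4, in cal
    c=imaging.get_calibration(n); f=192/np.tan(np.radians(c['fovy'])/2)
ValueError: time passes only in moves, steps and waits

real	0m11.421s
user	0m4.911s
sys	0m2.039s
```

```bash
sed -i 's/^def cal/import functools\n@functools.cache\ndef cal/' h.py; time python3 a.py; python3 -c "
from h import *;print(sensors.state()['time'])"
```

```text
lid c [0.48857635 0.12603507 0.062     ] [0.1106675  0.15172679 0.1072722  0.15002388] -70.14748426869463 -159.44818945374178
side hole [0.4865 0.1271] 72.9 75.6
[233. 124. 180. 207.]
side stud [ 0.5076 -0.148 ] -69.3 63.4
[203. 104. 181. 207. 147.]
top hole [0.4871 0.1285] 67.7 61.8
[192. 103. 136. 164.]
top stud [ 0.5074 -0.1473] -66.5 186.6
[154. 107. 120. 161. 107.]
0.8
real	0m12.997s
user	0m13.286s
sys	0m0.111s
```

Run:
```python
from h import *
for P in [(0,0,0),(0,0,.4),(.278,-.588,.25),(.278,-.588,.4),(.5,-.588,.0),(.487,.128,.062)]:
    print(P,[proj(n,P).round()[0].tolist() for n in('top','side')])
print('top ray fwd',cal('top')[2][2,:3], 'side fwd',cal('side')[2][2,:3])
print('yellow',onz('side',[(213,284),(285,271)],.02).round(3))
for n,uv in(('top',[(60,215),(400,215),(256,215),(210,250)]),): print(onz(n,uv,0).round(2),onz(n,uv,.6).round(2))
```

```text
(0, 0, 0) [[255.0, 377.0], [68.0, 195.0]]
(0, 0, 0.4) [[260.0, 429.0], [-21.0, 93.0]]
(0.278, -0.588, 0.25) [[503.0, 279.0], [62.0, 477.0]]
(0.278, -0.588, 0.4) [[543.0, 280.0], [7.0, 491.0]]
(0.5, -0.588, 0.0) [[450.0, 204.0], [226.0, 472.0]]
(0.487, 0.128, 0.062) [[212.0, 200.0], [249.0, 152.0]]
top ray fwd [ 0.18303487 -0.02945861 -0.98266496] side fwd [-0.05013453  0.48407778 -0.87358756]
yellow [[ 0.432 -0.212  0.02 ]
 [ 0.594 -0.17   0.02 ]]
[[ 0.44  0.58  0.  ]
 [ 0.46 -0.43  0.  ]
 [ 0.46  0.    0.  ]
 [ 0.35  0.14  0.  ]] [[ 0.37  0.32  0.6 ]
 [ 0.38 -0.21  0.6 ]
 [ 0.38  0.02  0.6 ]
 [ 0.33  0.09  0.6 ]]
```

Run:
```python
from h import *
s=cv2.imread('pics/side0.png'); t=cv2.imread('pics/top0.png')
for n,im in(('side',s),('top',t)):
    a=proj(n,[(.278,-.588,.25),(.35,-.4,.25),(.42,-.28,.25),(.5075,-.1477,.25)])
    cv2.polylines(im,[np.round(a).astype(int)],False,(0,0,255),1)
    a=proj(n,[(.35,-.4,0),(.42,-.28,0),(.5075,-.1477,.0)])
    cv2.polylines(im,[np.round(a).astype(int)],False,(255,0,255),1)
W=np.zeros((570,780,3),np.uint8); W[:,:390]=cv2.resize(s[194:384,60:190],(390,570)); W[:,390:]=cv2.resize(t[90:280,382:512],(390,570))
cv2.imwrite('pics/c2.png',W)
```

```text
(no output)
```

View pics/c2.png

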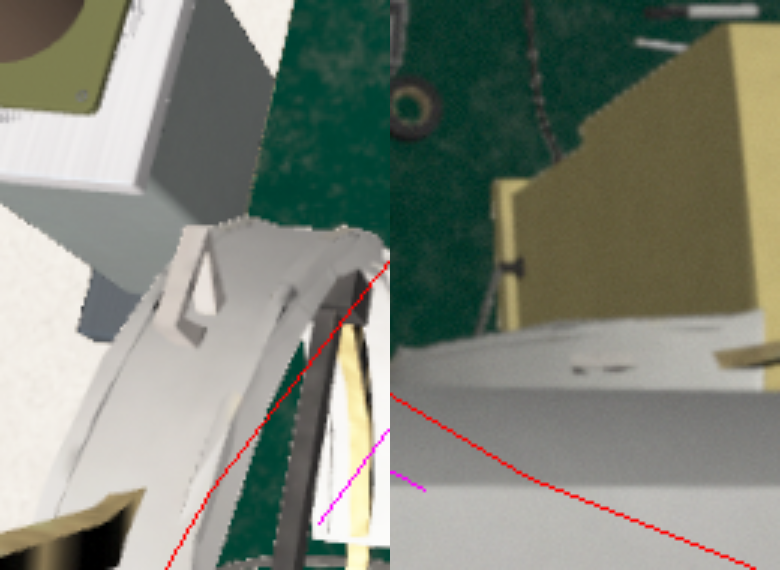

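Run:
```python
from h import *
for tu in [(385,210),(400,207),(430,204)]:
  for su in [(143,268),(165,269),(186,273)]:
    o1,d1=ray('top',[tu]);o2,d2=ray('side',[su]);d1=d1[0]/np.linalg.norm(d1);d2=d2[0]/np.linalg.norm(d2)
    k=np.linalg.lstsq(np.c_[d1,-d2],o2-o1,rcond=None)[0]; p,q=o1+k[0]*d1,o2+k[1]*d2
    print(tu,su,((p+q)/2).round(3),np.linalg.norm(p-q).round(3))
```

```text
(385, 210) (143, 268) [ 0.405 -0.275  0.371] 0.049
(385, 210) (165, 269) [ 0.418 -0.274  0.345] 0.023
(385, 210) (186, 273) [ 0.433 -0.277  0.316] 0.002
(400, 207) (143, 268) [ 0.412 -0.29   0.406] 0.035
(400, 207) (165, 269) [ 0.425 -0.29   0.384] 0.01
(400, 207) (186, 273) [ 0.438 -0.292  0.361] 0.013
(430, 204) (143, 268) [ 0.421 -0.317  0.468] 0.005
(430, 204) (165, 269) [ 0.432 -0.317  0.453] 0.017
(430, 204) (186, 273) [ 0.444 -0.319  0.437] 0.038
```

>>> move_arm([
  [[0,-0.01,0],-6,0],
  [[0,-0.01,0],-6,0],
  [[0,-0.01,0],-6,0],
  [[0,0,0],-6,0],
])

```text
time: 1.13
tool_pos: [0.2617, -0.5611, 0.2503]
eef_rot: [-180.0, -0.0, 49.6]
contact_force: [-0.6, 0.3, -0.3]
opening: 0.085
```

Run:
```python
from h import *
st=sensors.state(); print(st['tool_pos'],st['eef_rot'],st['q'].round(1),st['contact_force'],st['time'])
W=np.zeros((500,680*1,3),np.uint8); out=[]
for n in('side','top'):
    a=cv2.imread(f'pics/{n}0.png'); b=imaging.get_image(n).copy(); cv2.imwrite(f'pics/{n}1.png',b)
    d=np.abs(a.astype(int)-b).max(2)>25; d=cv2.morphologyEx(d.astype(np.uint8),cv2.MORPH_OPEN,np.ones((2,2)))
    ys,xs=np.nonzero(d); print(n,d.sum(),(xs.min(),xs.max(),ys.min(),ys.max()) if d.sum() else '')
    k,_,s,_=cv2.connectedComponentsWithStats(d); print(s[1:][s[1:,4]>30])
```

```text
[ 0.26173153 -0.56105666  0.250328  ] [-1.79958919e+02 -1.21868737e-02  4.96024099e+01] [-70.    3.3  98.6  -0.   78.1 -29.6] [-0.63340881  0.25417781 -0.30045674] 1.1333
side 1041 (np.int64(0), np.int64(110), np.int64(0), np.int64(163))
[[ 16   0  56  89 374]
 [ 47   0  33  58 216]
 [  0  50  46  65 353]]
top 0 
[]
```

Run:
```python
from h import *
for tu,su in [((452,212),(122,285)),((445,212),(120,272)),((462,212),(118,305)),((505,209),(93,367)),((502,209),(107,358)),((385,209),(186,273)),((383,212),(143,268))]:
    o1,d1=ray('top',[tu]);o2,d2=ray('side',[su]);d1=d1[0]/np.linalg.norm(d1);d2=d2[0]/np.linalg.norm(d2)
    k=np.linalg.lstsq(np.c_[d1,-d2],o2-o1,rcond=None)[0]; p,q=o1+k[0]*d1,o2+k[1]*d2
    print(tu,su,((p+q)/2).round(3),np.linalg.norm(p-q).round(3))
```

```text
(452, 212) (122, 285) [ 0.407 -0.346  0.49 ] 0.004
(445, 212) (120, 272) [ 0.404 -0.332  0.493] 0.0
(462, 212) (118, 305) [ 0.407 -0.366  0.489] 0.004
(505, 209) (93, 367) [ 0.409 -0.43   0.523] 0.006
(502, 209) (107, 358) [ 0.413 -0.424  0.518] 0.016
(385, 209) (186, 273) [ 0.434 -0.277  0.318] 0.0
(383, 212) (143, 268) [ 0.402 -0.273  0.363] 0.049
```

Run:
```python
import cv2
s=cv2.imread('pics/side0.png'); cv2.imwrite('pics/c3.png',cv2.resize(s[234:384,0:260],None,fx=3,fy=3,interpolation=cv2.INTER_CUBIC))
```

```text
(no output)
```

View pics/c3.png

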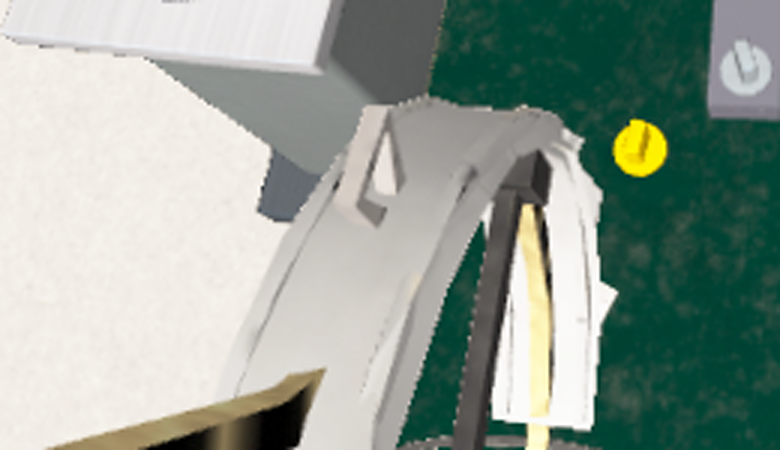

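Run:
```python
from h import *
pts=[(78,368),(100,330),(113,292),(122,270),(143,267),(186,272),(190,280),(200,300),(197,376),(160,300),(130,380)]
for z in (0,.15,.25,.35,.45,.5): print(z,[tuple(map(float,p[:2].round(2))) for p in onz('side',pts,z)])
```

```text
0 [(0.15, -0.42), (0.18, -0.34), (0.19, -0.25), (0.2, -0.19), (0.25, -0.18), (0.36, -0.18), (0.37, -0.2), (0.4, -0.25), (0.42, -0.41), (0.31, -0.25), (0.28, -0.43)]
0.15 [(0.22, -0.43), (0.25, -0.35), (0.26, -0.28), (0.27, -0.23), (0.31, -0.22), (0.4, -0.23), (0.41, -0.24), (0.43, -0.28), (0.44, -0.41), (0.35, -0.29), (0.32, -0.43)]
0.25 [(0.27, -0.43), (0.29, -0.36), (0.3, -0.3), (0.31, -0.26), (0.34, -0.25), (0.42, -0.26), (0.43, -0.27), (0.45, -0.3), (0.46, -0.42), (0.38, -0.31), (0.36, -0.43)]
0.35 [(0.32, -0.43), (0.34, -0.38), (0.34, -0.32), (0.35, -0.29), (0.38, -0.28), (0.44, -0.28), (0.45, -0.3), (0.47, -0.32), (0.48, -0.42), (0.41, -0.33), (0.39, -0.43)]
0.45 [(0.36, -0.43), (0.38, -0.39), (0.38, -0.34), (0.39, -0.32), (0.41, -0.31), (0.46, -0.31), (0.47, -0.32), (0.49, -0.34), (0.49, -0.42), (0.44, -0.35), (0.42, -0.43)]
0.5 [(0.39, -0.43), (0.4, -0.39), (0.4, -0.35), (0.41, -0.33), (0.43, -0.33), (0.48, -0.33), (0.48, -0.34), (0.49, -0.35), (0.5, -0.42), (0.45, -0.36), (0.44, -0.43)]
```

The side crop shows a fixed grey arched machine. Its handle triangulates to about (0.40,-0.35,0.49) with 0–4 mm residual, and its near end to (0.43,-0.28,0.32). It stands between the arm and the work, so I'll retract, swing round it close to the base, then reach out.

>>> move_arm([
  [[0.0094,-0.022,-0.015],0,0.5],
  [[0.0094,-0.022,-0.015],0,0.5],
  [[0.0094,-0.022,-0.015],0,0.5],
  [[0.0094,-0.022,-0.015],0,0.5],
  [[0.0094,-0.022,-0.015],0,0.5],
  [[0.0094,-0.022,-0.015],0,0.5],
  [[0.0094,-0.022,-0.015],0,0.5],
  [[0.0094,-0.022,-0.015],0,0.5],
  [[0.0094,-0.022,-0.015],0,0.5],
  [[0.0094,-0.022,-0.015],0,0.5],
  [[0,0,0],0,0.5],
])

```text
time: 2.15
tool_pos: [0.1562, -0.346, 0.4053]
eef_rot: [179.6, 0.3, 49.1]
contact_force: [0.3, -0.9, 1.5]
opening: 0.0426
```

>>> move_arm([
  [[0.0294,0.0073,0],0,0.5],
  [[0.0294,0.0073,0],0,0.5],
  [[0.0294,0.0073,0],0,0.5],
  [[0.0294,0.0073,0],0,0.5],
  [[0.0294,0.0073,0],0,0.5],
  [[0.0299,-0.0047,0],0,0.5],
  [[0.0299,-0.0047,0],0,0.5],
  [[0.0299,-0.0047,0],0,0.5],
  [[0.0299,-0.0047,0],0,0.5],
  [[0.0299,-0.0047,0],0,0.5],
  [[0,0,0],0,0.5],
])

```text
time: 3.07
tool_pos: [0.362, -0.1276, 0.3999]
eef_rot: [-179.9, -0.1, 49.6]
contact_force: [-0.3, -0.5, -0.6]
opening: 0.0425
```

Run:
```python
from h import *
st=sensors.state(); print(st['tool_pos'],st['eef_rot'],st['q'].round(1),st['contact_force'],st['time'])
```

```text
[ 0.36198634 -0.12761467  0.39987195] [-1.79945091e+02 -1.04329763e-01  4.95748060e+01] [-2.750e+01 -3.100e+01  1.128e+02  1.000e-01  9.820e+01  1.290e+01] [-0.25600831 -0.50389022 -0.61368794] 3.0667
```

>>> move_arm([
  [[0,0,0],-6.9,0.5],
  [[0,0,0],-6.9,0.5],
  [[0,0,0],-6.9,0.5],
  [[0,0,0],-6.9,0.5],
  [[0,0,0],-6.9,0.5],
  [[0,0,0],-6.9,0.5],
  [[0,0,0],-6.9,0.5],
  [[0,0,0],-6.9,0.5],
  [[0,0,0],-6.8,0.5],
  [[-0.0073,0.0127,0.025],0,0.5],
  [[-0.0073,0.0127,0.025],0,0.5],
  [[-0.0073,0.0127,0.025],0,0.5],
  [[-0.0073,0.0127,0.025],0,0.5],
  [[-0.0073,0.0127,0.025],0,0.5],
  [[-0.0073,0.0127,0.025],0,0.5],
  [[-0.0073,0.0127,0.025],0,0.5],
  [[-0.0073,0.0127,0.025],0,0.5],
  [[-0.0073,0.0127,0.025],0,0.5],
  [[-0.0073,0.0127,0.025],0,0.5],
])

```text
time: 4.65
tool_pos: [0.5053, -0.1537, 0.1485]
eef_rot: [-180.0, -0.0, 111.2]
contact_force: [-0.3, -0.5, 0.6]
opening: 0.0428
```

Run:
```python
from h import *
st=sensors.state(); print(st['tool_pos'],st['eef_rot'],st['q'].round(1),st['contact_force'],st['opening'],st['time'])
s=imaging.get_image('side').copy(); t=imaging.get_image('top').copy(); cv2.imwrite('pics/side2.png',s); cv2.imwrite('pics/top2.png',t)
W=np.hstack([cv2.resize(s[170:300,180:310],(390,390),interpolation=cv2.INTER_CUBIC),cv2.resize(t[140:240,250:350],(390,390),interpolation=cv2.INTER_CUBIC)]); cv2.imwrite('pics/c4.png',W)
```

```text
[ 0.505323   -0.15369404  0.14847495] [-1.79974414e+02 -3.58895237e-03  1.11161724e+02] [-22.7  -3.4 115.5  -0.   67.9 -43.9] [-0.25182472 -0.5103061   0.59576856] 0.04283294105765085 4.65
```

View pics/c4.png

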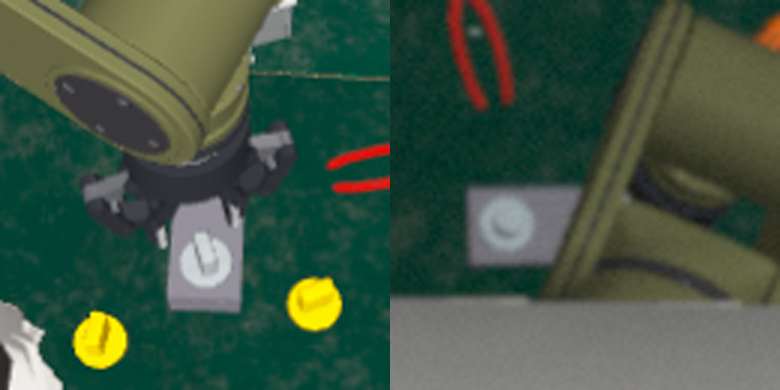

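The gripper is above the stud in the near rack hole, fingers straddling it across the thin side. Correcting a few mm and descending.

>>> move_arm([
  [[0.0024,0.0021,0],-0.3,0.5],
  [[0.0024,0.0021,0],0,0.5],
  [[0,0,0.02],0,0.5],
  [[0,0,0.02],0,0.5],
  [[0,0,0.015],0,0.5],
  [[0,0,0.015],0,0.5],
  [[0,0,0.0125],0,0.5],
  [[0,0,0],0,0.5],
])

```text
time: 5.42
tool_pos: [0.5059, -0.1464, 0.0668]
eef_rot: [-179.9, -0.1, 111.6]
contact_force: [-0.2, 0.5, 0.3]
opening: 0.0424
```

>>> move_arm([
  [[-0.0018,0.001,0.003],0,0.5],
  [[0,0,0],0,0.6],
  [[0,0,0],0,0.7],
  [[0,0,0],0,0.8],
  [[0,0,0],0,0.9],
  [[0,0,0],0,1],
  [[0,0,0],0,1],
  [[0,0,0],0,1],
  [[0,0,0],0,1],
], newtons=50)

```text
time: 6.17
tool_pos: [0.5094, -0.1485, 0.066]
eef_rot: [179.9, 0.1, 111.6]
contact_force: [-0.8, 0.2, 6.5]
opening: 0.0111
```

>>> move_arm([
  [[0,0,-0.005],0,1],
  [[0,0,-0.015],0,1],
  [[0,0,-0.025],0,1],
  [[0,0,-0.025],0,1],
  [[0,0,-0.02],0,1],
  [[0,0,-0.01],0,1],
  [[0,0,0],0,1],
  [[0,0,0],0,1],
])

```text
time: 6.83
tool_pos: [0.5083, -0.148, 0.1643]
eef_rot: [-180.0, -0.0, 111.6]
contact_force: [-0.1, 0.7, -1.5]
opening: 0.0113
```

Run:
```python
from h import *
st=sensors.state(); print(st['tool_pos'],st['eef_rot'],st['contact_force'],st['torque'],st['opening'],st['time'])
s=imaging.get_image('side').copy(); cv2.imwrite('pics/side3.png',s); u=proj('side',st['tool_pos'])[0].astype(int); print(u)
cv2.imwrite('pics/c5.png',cv2.resize(s[170:300,180:310],(520,520),interpolation=cv2.INTER_CUBIC))
```

```text
[ 0.5082508  -0.14800273  0.16430184] [-1.79983732e+02 -1.74436792e-02  1.11613553e+02] [-0.13675943  0.65655244 -1.47697588] [-0.0283121  -0.05373375  0.01327325] 0.011306466537008952 6.8333
[246 236]
```

View pics/c5.png

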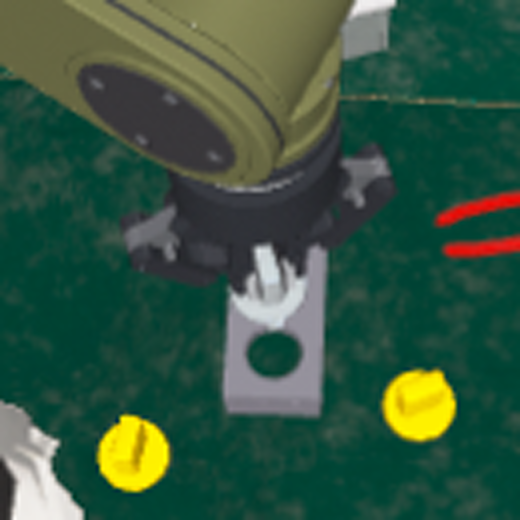

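Lifted clear: the stud hangs in the gripper and the rack hole is empty. Moving over the lid hole and turning to the slot direction (about 70°).

>>> move_arm([
  [[0.011,0.0034,-0.005],0,1],
  [[0.022,0.0068,-0.005],0,1],
  [[0.022,0.0068,0],0,1],
  [[0.022,0.0068,0],0,1],
  [[0.022,0.0068,0],0,1],
  [[0.022,0.0068,0],0,1],
  [[0.022,0.0068,0],0,1],
  [[0.022,0.0068,0],0,1],
  [[0.022,0.0068,0],0,1],
  [[0.022,0.0068,0],0,1],
  [[0.022,0.0068,0],0,1],
  [[0.022,0.0068,0],0,1],
  [[0.011,0.0034,0],0,1],
  [[0,0,0],7,1],
  [[0,0,0],7,1],
  [[0,0,0],7,1],
  [[0,0,0],7,1],
  [[0,0,0],7,1],
  [[0,0,0],6.6,1],
])

```text
time: 8.47
tool_pos: [0.4864, 0.1274, 0.1737]
eef_rot: [-179.9, 0.1, 69.7]
contact_force: [0.4, -0.2, -0.5]
opening: 0.0112
```

>>> move_arm([
  [[0,0,0],0,1],
  [[0,0,0],0,1],
  [[0,0,0],0,1],
])

```text
time: 8.72
tool_pos: [0.4868, 0.1273, 0.1743]
eef_rot: [-179.9, 0.0, 70.2]
contact_force: [-0.3, -0.7, -1.5]
opening: 0.0116
```

Run:
```python
from h import *
st=sensors.state(); print(st['tool_pos'],st['eef_rot'],st['q'].round(1),st['contact_force'],st['torque'],st['opening'],st['time'])
s=imaging.get_image('side').copy(); cv2.imwrite('pics/side4.png',s); t=imaging.get_image('top').copy(); cv2.imwrite('pics/top4.png',t); print([proj(n,st['tool_pos'])[0].astype(int) for n in('side','top')])
cv2.imwrite('pics/c6.png',np.hstack([cv2.resize(s[90:190,200:300],(390,390),interpolation=cv2.INTER_CUBIC),cv2.resize(t[150:250,160:260],(390,390),interpolation=cv2.INTER_CUBIC)]))
```

```text
[0.48680651 0.12733414 0.17428951] [-1.79946248e+02  3.10554526e-02  7.01517029e+01] [  8.5  -8.3 117.3  -0.   71.   28.4] [-0.31851067 -0.66388    -1.49232149] [ 0.00895824 -0.03244718 -0.01517048] 0.011639040753786791 8.7167
[array([247, 124]), array([209, 193])]
```

View pics/c6.png

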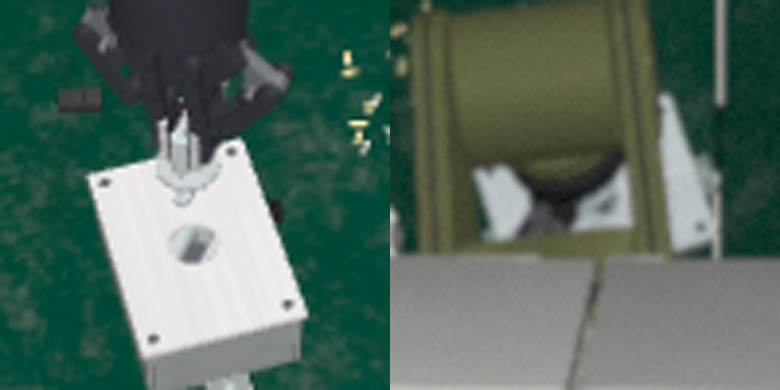

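Run:
```python
from fit import *
s=(cv2.imread('pics/side0.png')/3.+cv2.imread('pics/side1.png')/3.+cv2.imread('pics/side4.png')/3.)
for half in(7,9):
    x,f,a=fit('side',s,(249.5,152.7),.062,hole_regs,half); print(x[:2].round(4),np.degrees(x[2]).round(1),round(f,1))
s=cv2.imread('pics/side4.png').astype(float)
x,y,z=.4868,.1273,.1743-.0565
print('bar expected',proj('side',rect(x,y,np.radians(70.2),.028,.008,z)).round(1).tolist(), 'flange',proj('side',[(x,y,z+.0255)]).round(1))
g=cv2.cvtColor(s.astype(np.uint8),cv2.COLOR_BGR2GRAY)
print(g[126:146,236:262])
```

```text
[0.4865 0.1271] 72.9 95.6
[0.4865 0.1271] 72.9 61.1
bar expected [[249.6, 134.2], [244.8, 142.6], [247.7, 143.7], [252.5, 135.3]] flange [[248.3 132.5]]
[[ 58  64  65  60  75 154 169 109 191 209 218 211 128 176 147  66  48  47
   39  44  80 147 174 233 235 224]
 [ 56  63  63  60  78 154 168  93 175 176 179 167 128 177 149  86  49  48
   42  80 167 232 226 201 233 235]
 [ 49  58  60  58  88 158 170 113 177 176 180 166 106 176 150  87  52  52
   62 151 232 223 140 115 172 235]
 [ 51  60  62  71 121 192 170 112 174 175 179 168 106 179 158  87  49  47
   90 189 232 224 147 121 175 235]
 [ 59  68  83 125 174 183 178 129 170 175 179 170 121 178 158  86  49  59
  127 213 225 233 228 211 232 233]
 [153 171 232 231 212 210 202 165 168 174 180 169 121 179 159  90  61  97
  178 211 224 233 233 233 232 232]
 [231 232 231 230 204 210 211 202 165 173 177 168 119 178 164 144 159 180
  208 200 191 232 233 233 232 232]
 [231 232 230 230 205 212 211 203 161 172 176 171 153 173 175 181 207 208
  208 206 208 233 233 234 233 233]
 [231 231 230 229 205 210 212 210 195 181 176 180 191 209 208 207 206 205
 
[... 533 characters left out ...]
34 233 233
  234 233 233 233 232 233 234 234]
 [235 236 231 232 230 232 234 233 226 204 206 214 217 185 235 235 233 232
  234 233 233 233 232 233 234 234]
 [234 235 233 231 231 231 234 230 197 198 204 201 171 220 234 235 234 233
  234 233 233 234 233 232 234 234]
 [233 235 235 231 232 230 234 234 227 178 175 188 208 233 234 235 235 233
  233 234 233 234 233 232 234 234]
 [232 234 236 231 231 231 232 234 234 231 222 220 236 234 234 234 235 234
  233 234 233 233 233 232 233 235]
 [231 234 235 232 231 231 231 235 234 233 234 236 236 235 233 234 235 234
  233 233 233 233 234 233 232 235]
 [232 233 235 234 231 231 230 233 235 233 234 235 237 236 233 234 235 235
  233 233 234 233 234 233 232 234]]
```

>>> move_arm([
  [[0,0,0.012],-0.5,1],
  [[0,0,0.014],-0.5,1],
  [[0,0,0.012],0,1],
  [[0,0,0.008],0,1],
  [[0,0,0.005],0,1],
  [[0,0,0.003],0,1],
  [[0,0,0.003],0,1],
  [[0,0,0.002],0,1],
  [[0,0,0],0,1],
  [[0,0,0],0,1],
])

```text
time: 9.65
tool_pos: [0.4875, 0.1274, 0.1162]
eef_rot: [180.0, -0.0, 71.0]
contact_force: [-0.0, 1.5, -0.6]
opening: 0.0111
```

```bash
cat > st.py <<'E'
from h import *
s=sensors.state(); print(s['time'],s['tool_pos'].round(4),s['eef_rot'].round(2),s['contact_force'].round(1),s['torque'].round(2),round(s['opening'],4))
E
python3 st.py
```

```text
9.65 [0.4875 0.1274 0.1162] [ 1.7996e+02 -2.0000e-02  7.1020e+01] [-0.   1.5 -0.6] [-0.02 -0.02 -0.05] 0.0111
```

>>> move_arm([
  [[0,0,0.002],0,1],
  [[0,0,0.002],0,1],
  [[0,0,0.0015],0,1],
  [[0,0,0.001],0,1],
  [[0,0,0.001],0,1],
  [[0,0,0],0,1],
  [[0,0,0],0,1],
])

```text
time: 10.23
tool_pos: [0.4871, 0.1273, 0.1082]
eef_rot: [-180.0, 0.0, 71.0]
contact_force: [0.4, 0.5, 0.5]
opening: 0.0112
```

Bar is 3 mm below the plate's top with no resistance, so it is in the slot. Pressing on down gently.

>>> move_arm([
  [[0,0,0.001],0,1],
  [[0,0,0.001],0,1],
  [[0,0,0.001],0,1],
  [[0,0,0.001],0,1],
  [[0,0,0.001],0,1],
  [[0,0,0],0,1],
  [[0,0,0],0,1],
])

```text
time: 10.82
tool_pos: [0.4873, 0.1274, 0.1036]
eef_rot: [180.0, -0.0, 71.0]
contact_force: [-2.0, 0.7, 2.6]
opening: 0.011
```

>>> move_arm([
  [[0,0,0.001],0,1],
  [[0,0,0.001],0,1],
  [[0,0,0.001],0,1],
  [[0,0,0.001],0,1],
  [[0,0,0.001],0,1],
  [[0,0,0.001],0,1],
  [[0,0,0.001],0,1],
  [[0,0,0],0,1],
  [[0,0,0],0,1],
])

```text
time: 11.57
tool_pos: [0.4874, 0.1274, 0.0969]
eef_rot: [180.0, -0.0, 71.0]
contact_force: [-3.0, -0.1, 7.4]
opening: 0.0109
```

>>> move_arm([
  [[0,0,0.001],0,1],
  [[0,0,0.001],0,1],
  [[0,0,0.0005],0,1],
  [[0,0,0],0,1],
  [[0,0,0],0,1],
])

```text
time: 11.98
tool_pos: [0.4874, 0.1274, 0.0946]
eef_rot: [180.0, -0.0, 71.0]
contact_force: [-3.6, -0.5, 8.0]
opening: 0.0112
```

>>> move_arm([
  [[0,0,0.0005],3,1],
  [[0,0,0],3,1],
  [[0,0,0],3,1],
  [[0,0,0],3,1],
  [[0,0,0],3,1],
  [[0,0,0],0,1],
  [[0,0,0],0,1],
])

```text
time: 12.57
tool_pos: [0.4887, 0.1275, 0.0949]
eef_rot: [179.8, -0.1, 56.0]
contact_force: [-0.8, 0.2, 7.3]
opening: 0.0111
```

```bash
python3 st.py
```

```text
12.5667 [0.4887 0.1275 0.0949] [ 1.7984e+02 -1.4000e-01  5.6010e+01] [-0.8  0.2  7.3] [-0.13  0.19 -0.05] 0.0111
```

>>> move_arm([
  [[-0.0007,-0.0011,0],4,1],
  [[0,0,0],4,1],
  [[0,0,0],4,1],
  [[0,0,0],4,1],
  [[0,0,0],4,1],
  [[0,0,0],4,1],
  [[0,0,0],4,1],
  [[0,0,0],4,1],
  [[0,0,0],4,1],
  [[0,0,0],0,1],
  [[0,0,0],0,1],
])

```text
time: 13.48
tool_pos: [0.4879, 0.1276, 0.0951]
eef_rot: [179.9, -0.3, 20.0]
contact_force: [-0.0, -0.7, 7.9]
opening: 0.0111
```

```bash
python3 st.py
```

```text
13.4833 [0.4879 0.1276 0.0951] [179.94  -0.27  20.  ] [-0.  -0.7  7.9] [-0.01  0.06  0.03] 0.0111
```

>>> move_arm([
  [[0,0,0],4,1],
  [[0,0,0],4,1],
  [[0,0,0],4,1],
  [[0,0,0],4,1],
  [[0,0,0],4,1],
  [[0,0,0],4,1],
  [[0,0,0],4,1],
  [[0,0,0],4,1],
  [[0,0,0],4,1],
  [[0,0,0],4,1],
  [[0,0,0],0,1],
  [[0,0,0],0,1],
])

```text
time: 14.48
tool_pos: [0.4878, 0.1276, 0.0951]
eef_rot: [-179.9, -0.2, -20.0]
contact_force: [-0.4, -0.0, 7.3]
opening: 0.0114
```

```bash
python3 st.py
```

```text
14.4833 [0.4878 0.1276 0.0951] [-179.87   -0.24  -20.  ] [-0.4 -0.   7.3] [-0.02  0.04  0.03] 0.0114
```

>>> move_arm([
  [[0,0,-0.001],0,1],
  [[0,0,-0.001],0,1],
  [[0,0,-0.001],0,1],
  [[0,0,-0.0005],0,1],
  [[0,0,0],0,1],
  [[0,0,0],0,1],
])

```text
time: 14.98
tool_pos: [0.4877, 0.1276, 0.0983]
eef_rot: [-179.9, -0.2, -20.0]
contact_force: [0.2, 0.3, 6.9]
opening: 0.0108
```

>>> move_arm([
  [[0,0,-0.0008],0,1],
  [[0,0,-0.0007],0,1],
  [[0,0,0],0,1],
  [[0,0,0],0,1],
])

```text
time: 15.32
tool_pos: [0.4876, 0.1276, 0.0994]
eef_rot: [-179.9, -0.2, -20.0]
contact_force: [4.0, 0.3, 4.8]
opening: 0.0111
```

>>> move_arm([
  [[0,0,-0.0005],0,1],
  [[0,0,-0.0005],0,1],
  [[0,0,0],0,1],
  [[0,0,0],0,1],
])

```text
time: 15.65
tool_pos: [0.4874, 0.1275, 0.0995]
eef_rot: [-179.9, -0.2, -20.0]
contact_force: [7.5, 0.8, -0.7]
opening: 0.0114
```

```bash
python3 st.py
```

```text
15.65 [0.4874 0.1275 0.0995] [-179.87   -0.24  -19.99] [ 7.5  0.8 -0.7] [ 0.19 -1.44  0.01] 0.0114
```

The height holds at 0.0995 (origin about 43 mm) and the spring force is gone: it's caught. Easing off, then opening and withdrawing.

>>> move_arm([
  [[0,0,0.0008],0,1],
  [[0,0,0],0,1],
  [[0,0,0],0,0.8],
  [[0,0,0],0,0.7],
  [[0,0,0],0,0.6],
  [[0,0,0],0,0.5],
  [[0,0,0],0,0.5],
  [[0,0,0],0,0.5],
  [[0,0,-0.005],0,0.5],
  [[0,0,-0.015],0,0.5],
  [[0,0,-0.025],0,0.5],
  [[0,0,-0.03],0,0.5],
  [[0,0,-0.03],0,0.5],
  [[0,0,-0.02],0,0.5],
  [[0,0,0],0,0.5],
  [[0,0,0],0,0.5],
])

```text
time: 16.98
tool_pos: [0.4867, 0.1275, 0.2255]
eef_rot: [-179.9, -0.2, -20.0]
contact_force: [0.1, -0.5, -1.7]
opening: 0.0425
```

```bash
python3 st.py
python3 - <<'E'
from fit import *
s=imaging.get_image('side').copy(); cv2.imwrite('pics/side5.png',s)
for z0 in(.043,.049):
    r=lambda n,p,o,sh:stud_regs(n,p,o,sh,z0)
    x,f,a=fit('side',s,proj('side',[(.4868,.1275,z0+.03)])[0],z0+.03,r,10); print(z0,x[:2].round(4),np.degrees(x[2]).round(1),round(f,1))
cv2.imwrite('pics/c7.png',cv2.resize(s[90:240,190:300],None,fx=4,fy=4,interpolation=cv2.INTER_CUBIC))
E
```

```text
16.9833 [0.4867 0.1275 0.2255] [-179.9    -0.18  -19.99] [ 0.1 -0.5 -1.7] [-0.02 -0.01  0.01] 0.0425
0.043 [0.4855 0.1245] -3.0 141.1
0.049 [0.4867 0.1209] -13.7 141.9
```

View pics/c7.png

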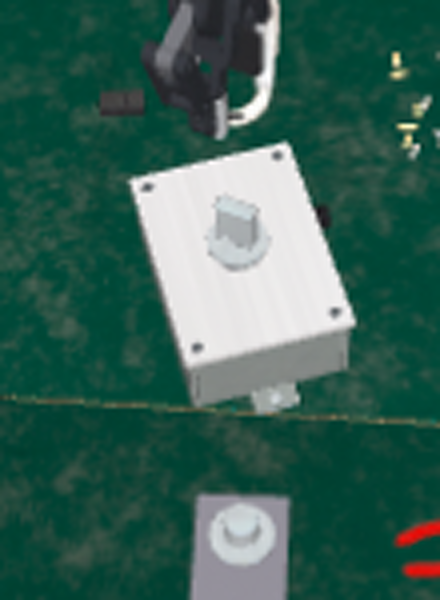

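The crop shows the stud upright in the lid, wing turned to about -20°, with the fingers clear of it and the plug in its hole. One quick numeric height check against the projected outline, then hand in.

Run:
```python
from fit import *
s=cv2.imread('pics/side5.png')
for z0 in(.043,.049):
    w=proj('side',rect(.487,.1275,np.radians(-20),.026,.012,z0+.0655)); f=proj('side',circ(.487,.1275,.02,z0+.0255))
    print(z0,'crop px: wing top',((w-[190,90])*4+1.5).round().tolist(),'flange lowest row',((f[:,1].max()-90)*4+1.5).round(),'cols',((f[:,0].min()-190)*4).round(),((f[:,0].max()-190)*4).round())
```

```text
0.043 crop px: wing top [[260.0, 206.0], [222.0, 192.0], [214.0, 206.0], [252.0, 220.0]] flange lowest row 269.0 cols 206.0 269.0
0.049 crop px: wing top [[260.0, 200.0], [222.0, 186.0], [213.0, 200.0], [252.0, 214.0]] flange lowest row 263.0 cols 206.0 268.0
```

```bash
python3 -c "
from h import *
print(job.finish_job())"
```

```text
the job is handed in; nothing more can be done
None
```

The wing stud is locked in the enclosure's lid and the job is handed in, at about 17 s of the 72 s allowed. `finish_job` reports no verdict, so success rests on my own checks below.

**What I did:**
- **Approach:** I took the arm around a fixed grey machine that stood between it and the work, then gripped the steel wing stud in the near rack hole.
- **Insertion:** the bar went into the slot at about 71°, at the first try and without resistance. I pressed it down until the spring pushed back with about 8 N.
- **Lock:** I turned the stud 91° clockwise with almost no torque, let it rise, released it and withdrew.

**Last checks:**
- **Caught:** on rising, the height stopped at about 43 mm and the upward spring force dropped to zero.
- **Position:** the flange and wing outlines in the final side picture match 43 mm, not the unlocked 49 mm. The stud stands upright on the hole's axis.
- **Forces:** the highest readings were about 8 N pressing down and 7.5 N sideways against the catch, well under 40 N. I read the force at the end of each move, not continuously.
- **Surroundings:** the round plug is still in its hole and the gripper is clear of everything. I did not measure the bystanders again.

**A check that disagreed:** the automatic fit on the final picture was weak, because the steel barely shows against the pale lid. It put the stud 3 mm off at the locked height and did not separate the two heights. I relied on the outline comparison and the force and height readings instead.

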